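Shut and latch the yellow filter hatch

TASK

The filter in the dust box with the yellow hatch has been changed: press that hatch fully shut, then turn its wing knob clockwise by about a quarter turn, up to its stop, so that the tongue underneath swings behind the front edge of the frame and keeps the hatch shut. Leave the box with the blue hatch as it is; it is still airing.

Things in the scene. Friction and masses are not known exactly. Their poses are not given: they have to be found in the camera images.
- yellow_box: grey steel dust-filter box with a yellow hatch on top, fixed to the table, 200 (x) x 170 (y) x 75 mm high. Origin: centre of its underside; z up, -x its front, +x its back with a short duct stub. Shut, the 6 mm hatch (186 x 156 mm) lies flat on the 22 mm wide frame, its top at z = 81 mm. A like box with a blue hatch, also open, stands to its left or right.
- yellow_hatch (a joint): opening of the yellow hatch, rad: 0 shut, 0.3 to 0.5 at the start, front edge raised. Hinge line along the box's y at x = +90, z = 78 mm. Stiff: it stays where left; a few newtons down on its front half shuts it. Push on the round black rubber press pad, 38 mm wide, 145 mm from the hinge line, 2.5 mm proud; when shut it lies at x = -55, y = -45, z = 83.5 mm of the box.
- yellow_knob (a joint): clockwise turn (from above) of the yellow hatch's wing knob, rad: starts at 0 to 0.3, stop at 1.45. At 0 its white-marked end points along the box's -y, at the stop to -x, the front. The hidden 40 mm tongue points the same way, under the frame edge from about 0.65 on; turned before the hatch is shut, it lands on the frame. Light friction (0.06 N m); stays where left.
- yellow_grip (a point): where to grip the yellow hatch's wing knob: on its axis, 26 mm above the hatch; when shut at x = -54, y = +30, z = 107 mm of the box. x axis: along the wing to its white-marked end; z: along the knob's axis. Black wing 56 mm long, 12 mm thick (grip across this), 6 to 34 mm above the hatch, over a round skirt 36 mm wide and 6 mm high.
- blue_wing (a point): white-marked end of the same black wing knob on the blue hatch, 22 mm from the knob's axis and 26 mm above that hatch; shows whether the blue hatch or its knob was moved. The blue-hatched box is built just like the yellow-hatched one.

How it is judged:
By the outcome, as a careful person would: the job done as asked, in the order asked, and still so for the second after the job is handed in, with the robot touching nothing.
It also fails if it takes over 48 s, if anything falls off the work surface, if the arm or the gripper's body presses on something with over 40 N, if the wrist force passes 120 N, or if a joint passes its speed limit or range.

ROBOT

A 6-joint arm with a two-finger parallel gripper is mounted at the origin on a cart in front of the work surface, level with it; the furniture and walls round the work are solid. World frame = base frame: x ahead of the robot, y to its left, z up, the work surface at z = 0. Lengths are in m, angles in rad, forces in N, time in s.
With the tool pointing down it reaches from about 0.35 to 0.85 m from the base axis. Payload 8.1 kg.
Tool frame: the origin (TCP) lies between the finger pads; the fingertips stand 25 mm ahead of it and the grasp point (between the pads) lies 6 mm ahead of it (robot.tip_extent is the distance from the TCP to the fingertips, in m); z points along the fingers, y is the direction in which the jaws open and shut (so a half turn about z gives the same grasp; the last joint's range is limited). The gripper opens to 93 mm and grips with 3 to 60 N. Pads are 15 mm wide; open, the fingers measure 128 mm over their backs; the gripper's body (75 mm by 188 mm) begins 65 mm behind the grasp point.
Start: joints at [-1.337, 0.13, 1.488, -0, 1.523, -0.085], TCP at [0.188, -0.57, 0.244] pointing down, gripper open.
Joint ranges: [-2.96, 2.96], [-0.89, 2.26], [0.02, 2.5], [-1.34, 4.48], [0, 2.73], [-2.66, 2.66]. Speed limits (rad/s): [2.39, 2.39, 2.79, 3.14, 3.14, 3.14].

INTERFACE

Orientations are given as a rotation vector (axis times angle).
In Python, from plant import robot gives the robot as it stands.
- The arm moves only by the tool drive_tool, never from a script. Its argument "increments" is a list of rows, each a list of 7 numbers: the closure, from 0 (fully open) to 1 (shut), then the shift along the world's x, y, z in units of 25 mm (1.0 is 25 mm), then the turn, a rotation vector about the world's x, y, z in rad. In form: [[gripper, dx, dy, dz, rx, ry, rz], ...]. A call has 1 to 20 rows; each row is the pose to reach, as a shift and turn from the pose commanded when the call began; what a row does not reach only later rows make up. A row lasts 1/12 s, in which the tool goes at most 41.7 mm and 7.16 degrees, less where a joint would pass 70% of its speed; a pose out of reach is approached as far as the arm can. A call with a gripper value outside its range is refused whole. The fingers move at their own pace and stop on an object; "squeeze" is the grip in N (left out, the last holds). Time passes only in rows, so rows that repeat a pose let the fingers close. It gives the time, the measured TCP pose, the force and the opening at its end, in the units of the state.
- robot.read_state(): the state, without advancing time (a new reading comes with each control period).
- robot.read_camera(name): name is "scene" or "side" or "wrist"; returns a dict with "image" (400x640x3 uint8, red, green, blue), "fx", "fy", "cx", "cy" (pixels), "T" (4x4, takes a point from camera to world coordinates); the wrist camera has in their place "mount" (4x4, takes a point from camera to tool coordinates, whose origin is the TCP and whose axes are the flange's). Camera axes: x right, y down, z forward; pixel columns grow to the right and rows downward; lengths in m; the calibration is good to about 2 mm. A picture is of the moment at which its call begins: read the wrist's pose just before it. There is no depth.
- robot.close_job(): hands the job in, once; it reports no verdict.
The state is a dict: "t": time; "q": joint angles; "dq": joint speeds; "joint_torque": joint torques, N m; "tool_pos": TCP position; "orientation": TCP orientation; "force": force on the tool from outside, world axes, zero at the start; "wrist_torque": the same for the moment, N m; "opening": finger opening in m.
Only numpy, scipy, OpenCV 4.12 (cv2) and the standard library are available. Lean on these libraries where they do the work, as an engineer would, in place of code of your own. Each camera call takes 0.05 s, during which the arm holds its last target.

## Working session

There is one attempt and no reset: what is moved stays moved. The work goes in short steps, Python scripts to look and compute and a tool call to move; the robot and the scene stay as the last step left them, time stands still between calls to the robot, and variables do not carry over. Pictures are saved under pics/ and viewed, and the job is handed in when it is done.

Besides the shell and the picture viewer there is one more tool, called after "Request:" as a command line: name --pt "numbers of a row" for each row, then --argument value for the rest. drive_tool: Moves the arm, as the interface text tells. Its arguments: {"type":"object","properties":{"increments":{"type":"array"},"squeeze":{"type":"number"}},"required":["increments"]}

```bash
ls; mkdir -p pics
python3 - <<'E'
from plant import robot
import cv2,numpy as np,json
s=robot.read_state();print(s)
for n in ("scene","side","wrist"):
    c=robot.read_camera(n)
    cv2.imwrite(f"pics/{n}0.png",c["image"][:,:,::-1])
    print(n,{k:(v.tolist() if hasattr(v,'tolist') else v) for k,v in c.items() if k!="image"})
E
```

```text
pics
{'t': 0.0, 'q': array([-1.33740312e+00,  1.31156795e-01,  1.48926133e+00,  2.50966476e-05,
        1.52301030e+00, -8.53741890e-02]), 'dq': array([ 6.37210223e-05, -2.41761545e-04,  5.97115173e-04, -1.04394868e-03,
       -6.15652505e-04,  1.17071050e-03]), 'joint_torque': array([ 4.45714550e-04, -5.59839070e+01, -4.91758382e+01,  7.68999243e-02,
        3.51299671e-02, -1.67658050e-04]), 'tool_pos': array([ 0.18796114, -0.56924993,  0.24259988]), 'orientation': array([-3.09996479e+00, -4.98308625e-01,  1.73851393e-04]), 'force': array([-0.64684373,  0.70345675,  0.32582607]), 'wrist_torque': array([ 0.01942489,  0.01950509, -0.01745533]), 'opening': 0.09307747207643972}
scene {'fx': 446.5538015347222, 'fy': 446.5538015347222, 'cx': 318.8249271644208, 'cy': 205.3382350316188, 'T': [[-0.8868187501554695, -0.2544259994618711, 0.38577184341333015, 0.19608127623008556], [-0.46210740486653196, 0.4827470924753138, -0.7439166559999513, 0.7185914304520824], [0.0030415029524933886, -0.8379872645240254, -0.5456813115320436, 0.6070609816901766], [0.0, 0.0, 0.0, 1.0]]}
side {'fx': 371.29875082366067, 'fy': 371.29875082366067, 'cx': 322.70992407515143, 'cy': 205.1911722271897, 'T': [[-0.9156857921414877, -0.2478921568656854, 0.3163368594310416, 0.26535826949118124], [-0.40165490496767686, 0.5916644348872362, -0.6990039583614488, 0.6401725172189818], [-0.013887670273398982, -0.7671262445347871, -0.6413458174497838, 0.6735659553143502], [0.0, 0.0, 0.0, 1.0]]}
wrist {'fx': 303.9787272128165, 'fy': 303.9787272128165, 'cx': 324.0928005170957, 'cy': 195.7146696449978, 'mount': [[-0.0004568001078086293, -0.9637241261922262, -0.26689998113280045, 0.07478349540231688], [0.9999998914004543, -0.00046488363958002834, -3.2898012310791874e-05, 0.00042076214511510557], [-9.237282646516764e-05, -0.26689996717539977, 0.9637242338911218, -0.14073716695889069], [0.0, 0.0, 0.0, 1.0]]}
```

View pics/scene0.png

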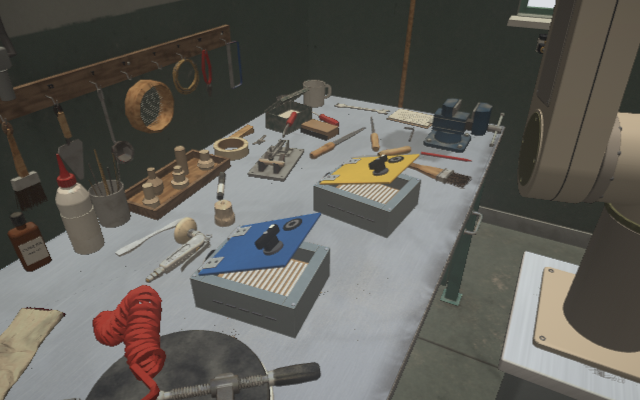

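View pics/side0.png

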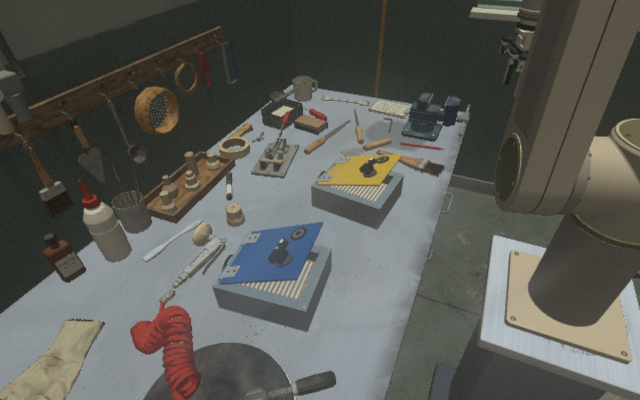

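View pics/wrist0.png

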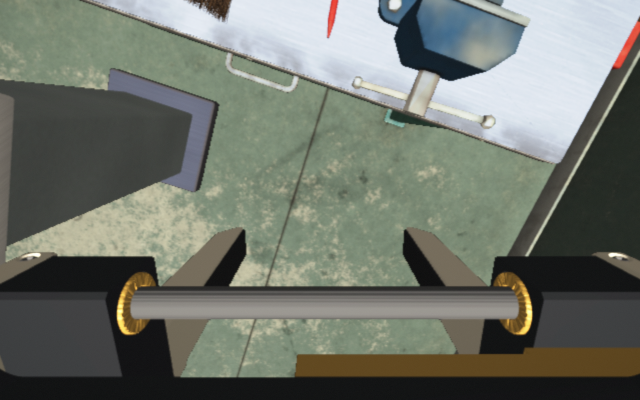

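Both fixed views show the yellow box at about (367,190) in scene and (357,185) in side, with the blue box nearer the camera. I'll enlarge the yellow one.

Run:
```python
import cv2
a=cv2.imread("pics/scene0.png")[140:240,300:430];b=cv2.imread("pics/side0.png")[140:235,300:430]
cv2.imwrite("pics/sc_crop.png",cv2.resize(a,None,fx=6,fy=6,interpolation=cv2.INTER_CUBIC)[:600])
cv2.imwrite("pics/si_crop.png",cv2.resize(b,None,fx=6,fy=6,interpolation=cv2.INTER_CUBIC)[:600])
```

```text
(no output)
```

View pics/sc_crop.png

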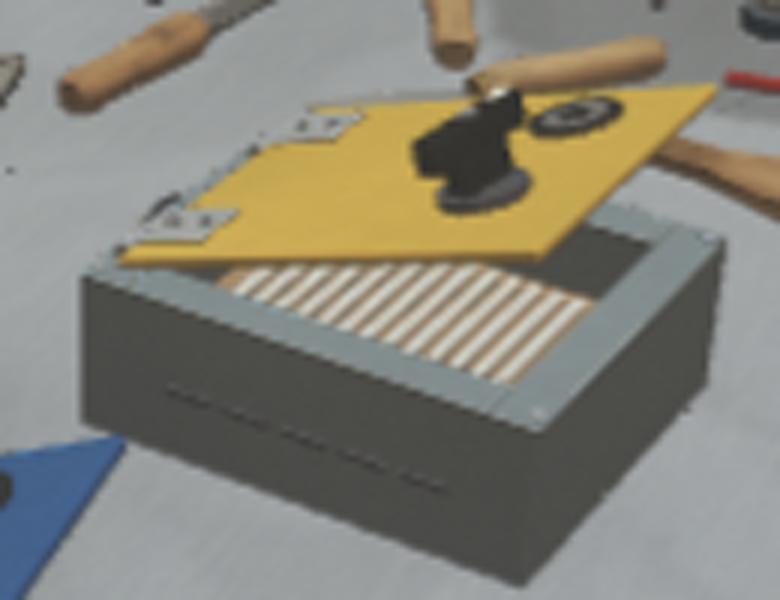

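View pics/si_crop.png

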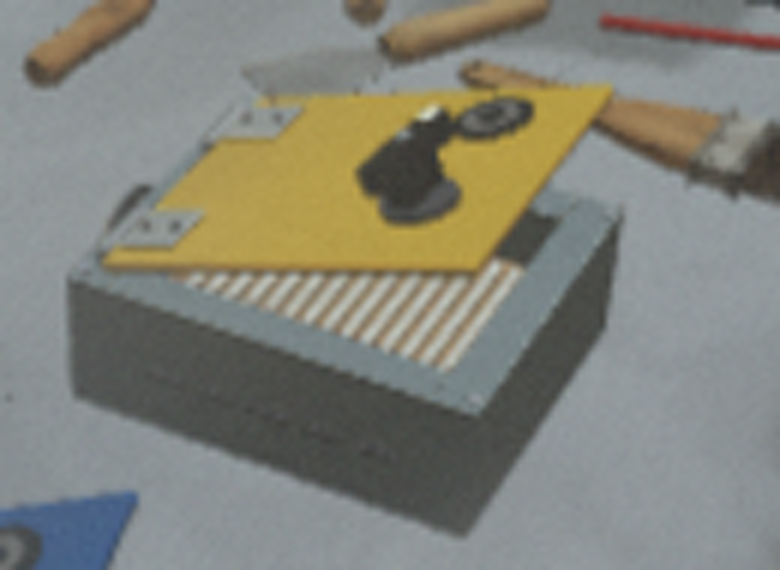

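```bash
cat > fit.py <<'E'
import numpy as np
from scipy.optimize import least_squares
from scipy.spatial.transform import Rotation as R
def hatch(p,th):  # point given in shut pose, box frame
    p=np.array(p,float); h=np.array([.09,0,.078])
    return R.from_rotvec([0,th,0]).apply(p-h)+h   # front (-x) rises: +rot about y
def knob(ang,r=.022,h=.026):
    return [-.054-r*np.sin(ang), .030-r*np.cos(ang), .081+h]
def world(p,pose):
    return R.from_rotvec([0,0,pose[2]]).apply(p)+[pose[0],pose[1],0]
def proj(c,T,P):
    q=T[:3,:3].T@(np.asarray(P)-T[:3,3]); return np.array([c['fx']*q[0]/q[2]+c['cx'],c['fy']*q[1]/q[2]+c['cy']])
E
python3 - <<'E'
from fit import *
from plant import robot
cs={n:robot.read_camera(n) for n in("scene","side")}
B=lambda x,y,z:('b',(x,y,z)); H=lambda x,y,z:('h',(x,y,z))
ob={'scene':[(B(-.1,.085,.075),543,432),(B(-.1,.085,0),523,586),(B(.1,.085,.075),82,278),(B(.1,.085,0),80,422),(B(-.1,-.085,.075),724,238),(B(-.1,-.085,0),706,385),
(H(-.093,.078,.081),541,254),(H(-.093,-.078,.081),717,86),(H(-.055,-.045,.0835),577,116),(H(-.054,.03,.087),485,187),('k',500,96)],
'side':[(B(-.1,.085,.075),476,414),(B(-.1,.085,0),463,537),(B(.1,.085,.075),70,280),(B(.1,.085,0),74,398),(B(-.1,-.085,.075),621,213),(B(-.1,-.085,0),605,328),
(H(-.093,.078,.081),482,268),(H(-.093,-.078,.081),612,88),(H(-.055,-.045,.0835),494,117),(H(-.054,.03,.087),421,197),('k',430,114)]}
def res(v):
    r=[]
    for n,l in ob.items():
        c=cs[n];d=v[5:7] if n=='scene' else v[7:9]
        for o,X,Y in l:
            if o=='k': P=hatch(knob(v[4],.0265,.033),v[3])
            elif o[0]=='b':P=np.array(o[1])
            else:P=hatch(o[1],v[3])
            u=np.array([300+(X+.5)/6-.5,140+(Y+.5)/6-.5])
            r+=list(proj(c,c['T'],world(P,v))+d-u)
    return np.array(r+list(v[5:]*.5))
s=least_squares(res,[.6,-.1,0,.4,.15,0,0,0,0],loss='soft_l1')
print(s.x.round(4));print(res(s.x).round(1)[:44].reshape(2,-1,2).tolist())
v=s.x
print('pad',world(hatch([-.055,-.045,.0835],v[3]),v),'grip',world(hatch([-.054,.03,.107],v[3]),v), 'padshut',world([-.055,-.045,.0835],v),'gripshut',world([-.054,.03,.107],v))
E
```

```text
[ 0.5167 -0.1556 -0.1042  0.3113 -0.0701 -0.4833  0.1232 -0.1141  0.9868]
[[[0.2, -0.9], [0.5, 1.3], [-0.1, -1.5], [0.3, 1.0], [1.0, -1.1], [0.1, 0.5], [-2.5, 0.2], [-2.3, 0.5], [0.1, 0.3], [0.3, -0.1], [-0.0, -0.7]], [[0.9, -0.5], [0.7, 0.8], [-0.2, -1.2], [0.0, 0.5], [0.7, -1.5], [0.1, 0.5], [-3.2, 0.4], [-1.8, 0.0], [0.1, 0.4], [0.2, -0.0], [-0.0, -0.5]]]
pad [ 0.4659643  -0.19552367  0.12765306] grip [ 0.48187336 -0.12177861  0.149717  ] padshut [ 0.45735577 -0.19462319  0.0835    ] gripshut [ 0.46615301 -0.12013421  0.107     ]
```

Request:
drive_tool --pt "0 0 0 2.4 0 0 0" --pt "0 0 0 2.4 0 0 0" --pt "0 10.4 16 2.4 0 0 1.15" --pt "0 10.4 16 2.4 0 0 1.15" --pt "0 10.4 16 2.4 0 0 1.15" --pt "0 10.4 16 2.4 0 0 1.15" --pt "0 10.4 16 2.4 0 0 1.15" --pt "0 10.4 16 2.4 0 0 1.15" --pt "0 10.4 16 2.4 0 0 1.15" --pt "0 10.4 16 2.4 0 0 1.15" --pt "0 10.4 16 2.4 0 0 1.15" --pt "0 10.4 16 2.4 0 0 1.15" --pt "0 10.4 16 2.4 0 0 1.15" --pt "0 10.4 16 2.4 0 0 1.15" --pt "0 10.4 16 2.4 0 0 1.15" --pt "0 10.4 16 2.4 0 0 1.15" --pt "0 10.4 16 2.4 0 0 1.15" --pt "0 10.4 16 2.4 0 0 1.15"

```text
t: 1.75
tool_pos: [0.4476, -0.1708, 0.3036]
orientation: [2.333, 2.104, -0.001]
force: [-0.3, 0.1, -0.4]
opening: 0.0929
```

Run:
```python
from plant import robot
import cv2,numpy as np,pickle
s=robot.read_state();c=robot.read_camera("wrist")
pickle.dump((s,c),open("w1.pkl","wb"))
print(s['tool_pos'],s['orientation'],s['q'])
cv2.imwrite("pics/w1.png",c["image"][:,:,::-1])
```

```text
[ 0.4475595  -0.17075782  0.30359109] [ 2.33318248e+00  2.10369564e+00 -5.91661974e-04] [-4.71297704e-01 -2.18588941e-01  1.71871342e+00 -3.71365146e-04
  1.64155411e+00 -3.67970858e-01]
```

View pics/w1.png

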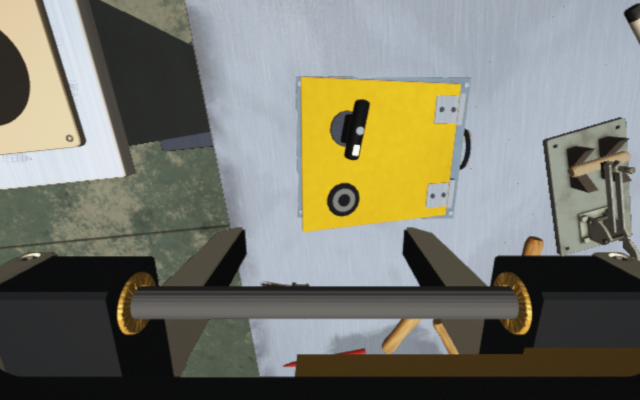

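Run:
```python
import cv2
a=cv2.imread("pics/w1.png")[65:240,290:480]
cv2.imwrite("pics/w1c.png",cv2.resize(a,None,fx=4,fy=4,interpolation=cv2.INTER_CUBIC)[:600])
cv2.imwrite("pics/w1d.png",cv2.resize(a[100:],None,fx=4,fy=4,interpolation=cv2.INTER_CUBIC))
```

```text
(no output)
```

View pics/w1c.png

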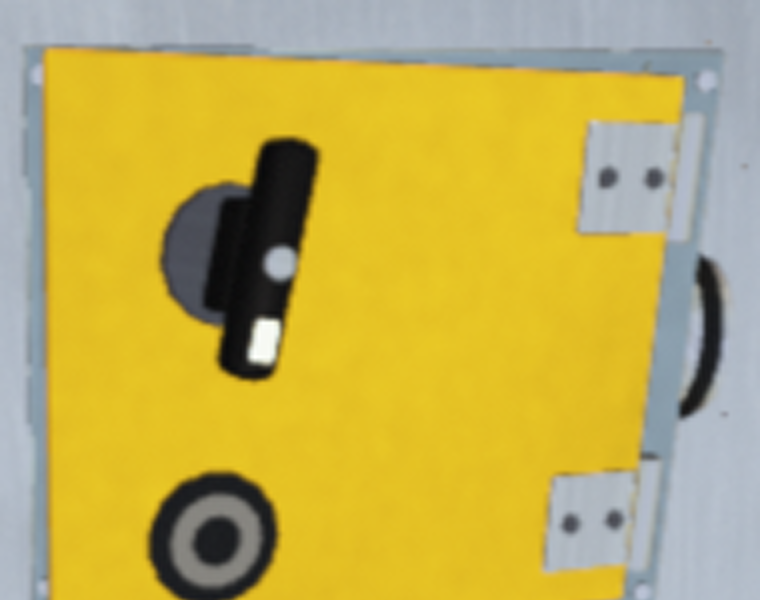

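View pics/w1d.png

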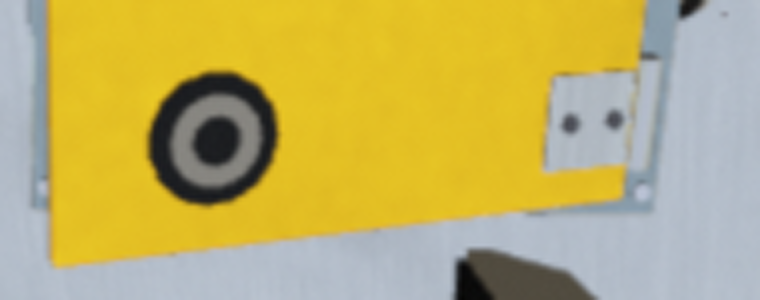

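```bash
cat > fit2.py <<'E'
from fit import *
import pickle
from plant import robot
s,w=pickle.load(open("w1.pkl","rb"))
T=np.eye(4);T[:3,:3]=R.from_rotvec(s['orientation']).as_matrix();T[:3,3]=s['tool_pos'];w['T']=T@w['mount']
cs={n:robot.read_camera(n) for n in("scene","side")};cs['wrist']=w
B=lambda x,y,z:('b',(x,y,z)); H=lambda x,y,z:('h',(x,y,z))
ob={'scene':[(B(-.1,.085,.075),543,432),(B(.1,.085,.075),82,278),(B(-.1,-.085,.075),724,238),
(H(-.055,-.045,.0835),577,116),(H(-.054,.03,.087),485,187),('k',500,96)],
'side':[(B(-.1,.085,.075),476,414),(B(.1,.085,.075),70,280),(B(-.1,-.085,.075),621,213),
(H(-.055,-.045,.0835),494,117),(H(-.054,.03,.087),421,197),('k',430,114)],
'wrist':[(B(-.1,.085,.075),24,45),(B(.1,.085,.075),722,48),(B(-.1,-.085,.075),32,608),(B(.1,-.085,.075),653,612),
(H(-.093,.078,.081),46,46),(H(-.093,-.078,.081),52,666),(H(.093,.078,.081),684,75),(H(.093,-.078,.081),626,598),
(H(-.055,-.045,.0835),214,539),(H(-.054,.03,.115),280,263),('K',264,341)]}
off={'scene':(300,140,6),'side':(300,140,6),'wrist':(290,65,4)}
def res(v):
    r=[]
    for i,(n,l) in enumerate(ob.items()):
        c=cs[n];d=v[5+2*i:7+2*i];o0=off[n]
        for o,X,Y in l:
            if o=='k': P=hatch(knob(v[4],.0265,.033),v[3])
            elif o=='K': P=hatch(knob(v[4],.022,.034),v[3])
            elif o[0]=='b':P=np.array(o[1])
            else:P=hatch(o[1],v[3])
            u=np.array([o0[0]+(X+.5)/o0[2]-.5,o0[1]+(Y+.5)/o0[2]-.5])
            r+=list(proj(c,c['T'],world(P,v)+[0,0,v[11]])+d-u)
    return np.array(r+list(v[5:11]*.5)+[v[11]*300])
sol=least_squares(res,[.52,-.15,-.1,.35,.0]+[0]*7,loss='soft_l1')
v=sol.x
if __name__=='__main__':
    print(v.round(4));r=res(v)[:46].round(1).reshape(-1,2);print(r[:6].tolist(),r[6:12].tolist(),r[12:].tolist())
    for nm,p in dict(pad=[-.055,-.045,.0835],grip=[-.054,.03,.107]).items():
        print(nm,'open',world(hatch(p,v[3]),v).round(4),'shut',world(p,v).round(4))
E
python3 fit2.py
```

```text
[ 0.5158 -0.1503 -0.1093  0.3288  0.0474 -0.1566 -0.2478 -0.0307  0.4189
  0.3318  0.0062 -0.0011]
[[-0.2, 0.5], [-0.6, -0.5], [1.1, 0.1], [-0.1, 0.5], [-0.3, 0.1], [0.5, -0.6]] [[0.5, 0.7], [-0.7, -0.4], [0.6, -0.5], [-0.3, 0.5], [-0.5, 0.1], [0.3, -0.5]] [[-1.6, 0.0], [-0.8, 0.3], [-0.8, 0.2], [-1.1, -0.0], [5.4, 0.1], [5.4, -0.2], [4.4, -0.3], [3.0, -0.4], [-0.9, -0.2], [-1.8, -0.5], [0.4, 3.9]]
pad open [ 0.4657 -0.1901  0.13  ] shut [ 0.4562 -0.189   0.0835]
grip open [ 0.4824 -0.1165  0.1519] shut [ 0.4654 -0.1146  0.107 ]
```

```bash
sed -i 's/H(-.093/H(-.098/g;s/H(.093/H(.088/g;s/v\[4\],.022,.034/v[4],.0195,.034/' fit2.py; python3 fit2.py
```

```text
[ 0.5163 -0.1506 -0.1091  0.3265  0.068  -0.0402 -0.2442  0.0695  0.4297
  0.3761 -0.2141 -0.0012]
[[-0.3, 0.4], [-0.6, -0.5], [1.0, 0.0], [-0.2, 0.5], [-0.3, 0.2], [0.7, -0.6]] [[0.4, 0.6], [-0.7, -0.4], [0.6, -0.6], [-0.4, 0.6], [-0.5, 0.2], [0.5, -0.4]] [[-1.0, 0.1], [-0.3, 0.3], [-0.3, 0.1], [-0.6, -0.1], [0.7, 0.0], [1.4, 0.2], [1.3, -0.5], [0.2, -0.1], [-0.5, -0.3], [-1.4, -0.5], [0.6, 1.2]]
pad open [ 0.4661 -0.1904  0.1297] shut [ 0.4568 -0.1894  0.0835]
grip open [ 0.4827 -0.1168  0.1516] shut [ 0.4659 -0.1149  0.107 ]
```

Request:
drive_tool --pt "1 0.7 -0.8 -1 0 0 0" --pt "1 0.7 -0.8 -2.5 0 0 0" --pt "1 0.7 -0.8 -4 0 0 0" --pt "1 0.7 -0.8 -4.6 0 0 0" --pt "1 0.7 -0.8 -4.6 0 0 0" --pt "1 0.7 -0.8 -4.6 0 0 0" --pt "1 0.7 -0.8 -4.6 0 0 0" --pt "1 0.7 -0.8 -4.6 0 0 0" --squeeze 20

```text
t: 2.67
tool_pos: [0.4668, -0.1905, 0.1912]
orientation: [2.329, 2.103, 0.002]
force: [0.0, -0.1, 1.2]
opening: 0.0445
```

Run:
```python
from plant import robot
import cv2,numpy as np
c=robot.read_camera("wrist");print(robot.read_state()['tool_pos'],robot.read_state()['opening'])
cv2.imwrite("pics/w2.png",c["image"][:,:,::-1])
c=robot.read_camera("scene")["image"][120:250,270:450,::-1]
cv2.imwrite("pics/s2.png",cv2.resize(c,None,fx=4,fy=4,interpolation=cv2.INTER_CUBIC))
```

```text
[ 0.46679625 -0.19045183  0.19106553] 0.03983479149630944
```

View pics/w2.png

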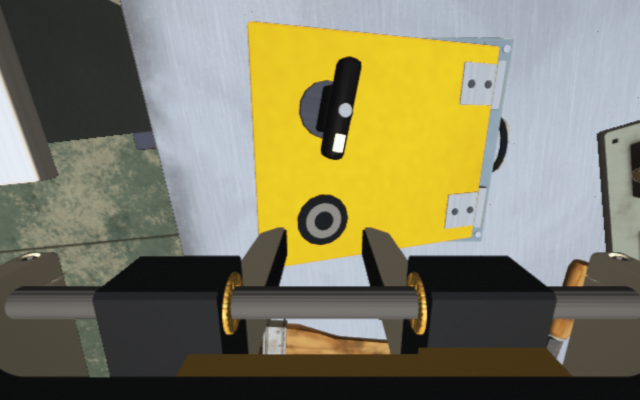

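View pics/s2.png

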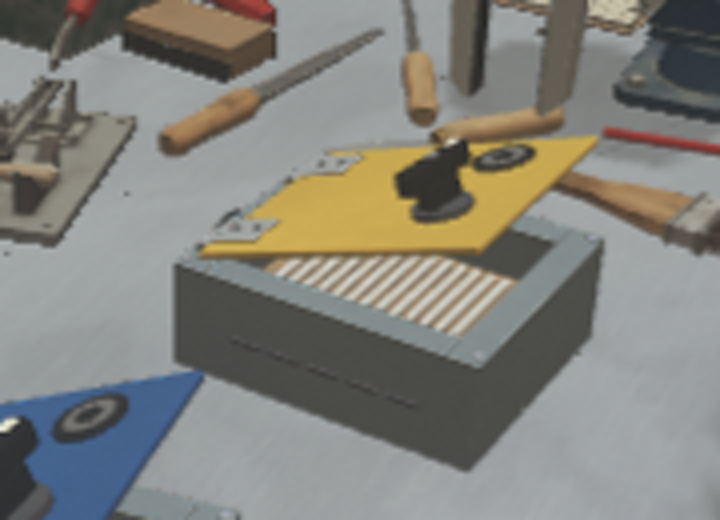

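Request:
drive_tool --pt "1 0 0 0 0 0 0" --pt "1 0 0 0 0 0 0" --pt "1 0 0 0 0 0 0" --pt "1 0 0 0 0 0 0" --pt "1 0 0 0 0 0 0" --pt "1 0 0 -0.5 0 0 0" --pt "1 0 0 -0.9 0 0 0" --pt "1 0 0 -1.2 0 0 0" --pt "1 0 0 -1.4 0 0 0" --pt "1 0 0 -1.6 0 0 0"

```text
t: 3.6
tool_pos: [0.4651, -0.1895, 0.1474]
orientation: [-2.331, -2.104, 0.001]
force: [-0.4, 0.2, 2.3]
opening: 0.0005
```

Request:
drive_tool --pt "1 0 0 -0.15 0 0 0" --pt "1 -0.05 0 -0.3 0 0 0" --pt "1 -0.1 0 -0.45 0 0 0" --pt "1 -0.15 0 -0.6 0 0 0" --pt "1 -0.2 0 -0.75 0 0 0" --pt "1 -0.25 0 -0.9 0 0 0" --pt "1 -0.3 0 -1.05 0 0 0" --pt "1 -0.3 0 -1.2 0 0 0" --pt "1 -0.3 0 -1.3 0 0 0"

```text
t: 4.35
tool_pos: [0.4575, -0.1898, 0.1155]
orientation: [-2.331, -2.105, 0.001]
force: [-2.1, -1.2, 1.9]
opening: 0.001
```

Request:
drive_tool --pt "1 0 0 -0.1 0 0 0" --pt "1 -0.03 0 -0.2 0 0 0" --pt "1 -0.05 0 -0.25 0 0 0" --pt "1 -0.05 0 -0.3 0 0 0" --pt "1 -0.05 0 -0.34 0 0 0" --pt "1 -0.05 0 -0.34 0 0 0"

```text
t: 4.85
tool_pos: [0.4569, -0.1898, 0.1087]
orientation: [-2.332, -2.105, 0.0]
force: [-4.5, 2.2, 11.2]
opening: 0.0002
```

Request:
drive_tool --pt "1 0 0 -0.04 0 0 0" --pt "1 0 0 -0.08 0 0 0" --pt "1 0 0 -0.08 0 0 0" --pt "1 0 0 -0.08 0 0 0"

```text
t: 5.18
tool_pos: [0.457, -0.1898, 0.1085]
orientation: [2.331, 2.106, -0.0]
force: [-12.5, 6.8, 28.2]
opening: 0.0005
```

Request:
drive_tool --pt "1 0 0 0.5 0 0 0" --pt "1 0 0 1.8 0 0 0" --pt "0 0 0 3.4 0 0 0" --pt "0 0.2 1.5 5 0 0 0" --pt "0 0.3 3 6 0 0 0" --pt "0 0.3 3 6 0 0 0" --pt "0 0.3 3 6 0 0 0" --pt "0 0.3 3 6 0 0 0" --pt "0 0.3 3 6 0 0 0" --pt "0 0.3 3 6 0 0 0" --pt "0 0.3 3 6 0 0 0" --pt "0 0.3 3 6 0 0 0"

```text
t: 6.18
tool_pos: [0.4637, -0.1153, 0.2545]
orientation: [-2.332, -2.103, 0.002]
force: [0.2, -1.0, 1.0]
opening: 0.0626
```

Run:
```python
from plant import robot
import cv2,numpy as np,pickle
s=robot.read_state();c=robot.read_camera("wrist");pickle.dump((s,c),open("w3.pkl","wb"))
print(s['tool_pos'],s['orientation'],s['opening'],s['q'])
cv2.imwrite("pics/w3.png",c["image"][:,:,::-1])
c=robot.read_camera("scene")["image"][120:250,270:450,::-1]
cv2.imwrite("pics/s3.png",cv2.resize(c,None,fx=4,fy=4,interpolation=cv2.INTER_CUBIC))
```

```text
[ 0.46374456 -0.11531888  0.25447539] [-2.33171172e+00 -2.10275014e+00  1.66971189e-03] 0.06256441835651179 [-3.50992434e-01 -2.08090863e-01  1.79825480e+00 -1.10292432e-04
  1.55349700e+00 -2.47817376e-01]
```

View pics/w3.png

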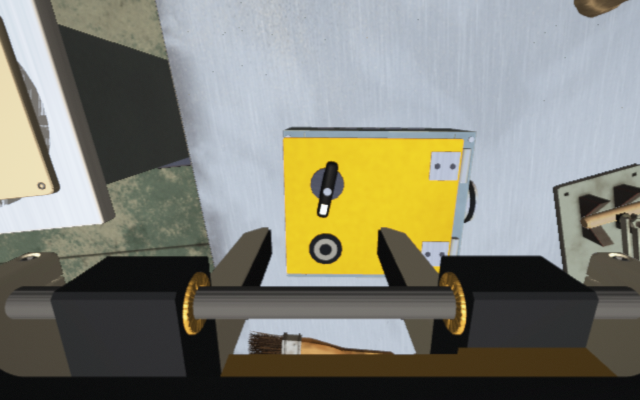

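View pics/s3.png

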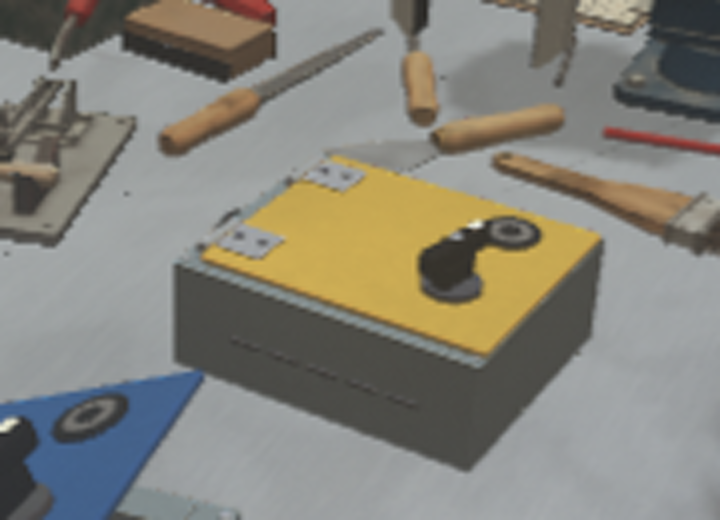

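The hatch lies flat: in the wrist view the knob button is at (327,191) and the white end at (323,211).

Run:
```python
import cv2
a=cv2.imread("pics/w3.png")[150:230,290:370]
cv2.imwrite("pics/w3c.png",cv2.resize(a,None,fx=7,fy=7,interpolation=cv2.INTER_CUBIC))
from fit import *;import pickle
s,w=pickle.load(open("w3.pkl","rb"))
T=np.eye(4);T[:3,:3]=R.from_rotvec(s['orientation']).as_matrix();T[:3,3]=s['tool_pos'];T=T@w['mount']
for u,v,z in[(327,191,.115),(325,248,.0835),(323,211,.115),(322.5,216,.112),(332,163,.112)]:
    d=T[:3,:3]@[(u-w['cx'])/w['fx'],(v-w['cy'])/w['fy'],1];print(T[:3,3]+d*(z-T[2,3])/d[2])
```

```text
[ 0.46716428 -0.11463885  0.115     ]
[ 0.45771776 -0.18806504  0.0835    ]
[ 0.46128152 -0.13418404  0.115     ]
[ 0.46013194 -0.1402769   0.112     ]
[ 0.47451855 -0.08887997  0.112     ]
```

View pics/w3c.png

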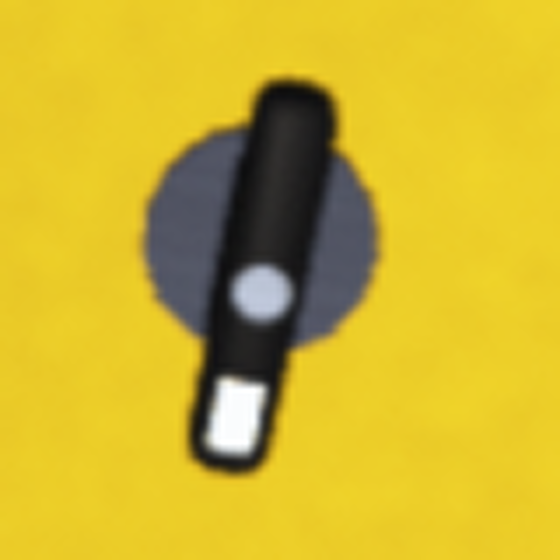

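Request:
drive_tool --pt "0.35 0.1 0 0 0 0 -0.1" --pt "0.35 0.1 0 -1 0 0 -0.17" --pt "0.35 0.1 0 -2.2 0 0 -0.17" --pt "0.35 0.1 0 -3.4 0 0 -0.17" --pt "0.35 0.1 0 -4.2 0 0 -0.17" --pt "0.35 0.1 0 -4.8 0 0 -0.17" --pt "0.35 0.1 0 -5.3 0 0 -0.17" --pt "0.35 0.1 0 -5.6 0 0 -0.17" --pt "0.35 0.1 0 -5.6 0 0 -0.17" --pt "0.35 0.1 0 -5.6 0 0 -0.17"

```text
t: 7.12
tool_pos: [0.4667, -0.1148, 0.1157]
orientation: [-2.502, -1.899, 0.0]
force: [0.6, -0.9, 0.0]
opening: 0.0603
```

Run:
```python
from plant import robot
import cv2
c=robot.read_camera("wrist");s=robot.read_state();print(s['tool_pos'],s['opening'],s['force'])
cv2.imwrite("pics/w4.png",c["image"][:,:,::-1])
```

```text
[ 0.46724022 -0.11502253  0.11637991] 0.060618462793453294 [-0.05359332  0.12677721 -0.07247593]
```

View pics/w4.png

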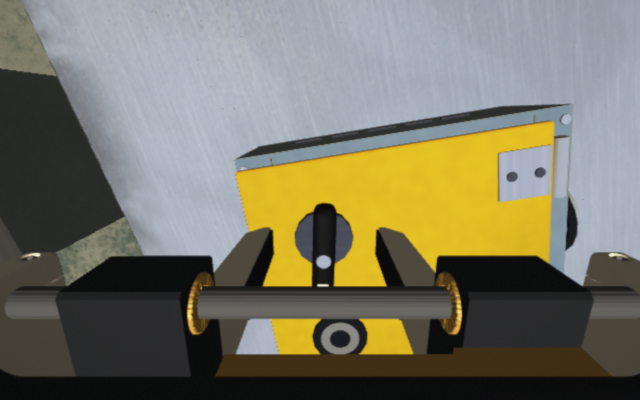

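The wing is centred and square between the fingers at x of about 324, so I'll close on it.

Request:
drive_tool --pt "1 0 0 0 0 0 0" --pt "1 0 0 0 0 0 0" --pt "1 0 0 0 0 0 0" --pt "1 0 0 0 0 0 0" --pt "1 0 0 0 0 0 0" --pt "1 0 0 0 0 0 0" --pt "1 0 0 0 0 0 0" --pt "1 0 0 0 0 0 0" --pt "1 0 0 0 0 0 0" --pt "1 0 0 0 0 0 0" --squeeze 20

```text
t: 8.0
tool_pos: [0.4665, -0.1147, 0.1156]
orientation: [-2.502, -1.899, 0.001]
force: [-3.7, 0.1, 3.3]
opening: 0.0119
```

Run:
```python
from plant import robot
import cv2
s=robot.read_state();print(s['tool_pos'],s['opening'],s['force'],s['wrist_torque'])
```

```text
[ 0.46645767 -0.11465813  0.1156298 ] 0.011894380916043544 [-3.72372101  0.08196511  3.33025424] [ 0.09844625  0.65028992 -0.05444089]
```

Request:
drive_tool --pt "1 0 0 0 0 0 -0.1" --pt "1 0 0 0 0 0 -0.2" --pt "1 0 0 0 0 0 -0.3" --pt "1 0 0 0 0 0 -0.4" --pt "1 0 0 0 0 0 -0.5" --pt "1 0 0 0 0 0 -0.6" --pt "1 0 0 0 0 0 -0.7" --pt "1 0 0 0 0 0 -0.8" --pt "1 0 0 0 0 0 -0.9" --pt "1 0 0 0 0 0 -1.0" --pt "1 0 0 0 0 0 -1.0"

```text
t: 8.92
tool_pos: [0.4666, -0.1149, 0.1156]
orientation: [3.108, 0.46, -0.001]
force: [-2.6, 0.5, 2.7]
opening: 0.0122
```

Run:
```python
from plant import robot
s=robot.read_state();print(s['tool_pos'],s['orientation'],s['opening'],s['force'],s['wrist_torque'],s['q'])
```

```text
[ 0.46663915 -0.11487231  0.11561964] [ 3.10762274e+00  4.60226380e-01 -7.11021814e-04] 0.012175669884548927 [-2.64934374  0.51151876  2.68265651] [-0.01262842  0.56286296 -0.06967239] [-3.47905095e-01 -9.39049724e-02  1.95513713e+00 -2.94023227e-04
  1.28072283e+00  9.28920801e-01]
```

Request:
drive_tool --pt "1 0 0 0 0 0 -0.08" --pt "1 0 0 0 0 0 -0.16" --pt "1 0 0 0 0 0 -0.22" --pt "1 0 0 0 0 0 -0.26" --pt "1 0 0 0 0 0 -0.26" --pt "1 0 0 0 0 0 -0.26"

```text
t: 9.42
tool_pos: [0.4666, -0.1149, 0.1156]
orientation: [3.141, 0.066, -0.001]
force: [-4.5, -1.0, 2.4]
opening: 0.0116
```

Run:
```python
from plant import robot
s=robot.read_state();print(s['tool_pos'],s['orientation'],s['opening'],s['force'],s['wrist_torque'],s['q'])
```

```text
[ 0.4666445  -0.11492117  0.11561946] [ 3.14069856e+00  6.64756480e-02 -6.30639685e-04] 0.011607282631611983 [-4.54012559 -1.03610884  2.39393338] [-0.17149818  0.67952088 -0.02410294] [-3.47967235e-01 -9.39088665e-02  1.95514111e+00 -3.36698619e-04
  1.28066611e+00  1.18060002e+00]
```

Request:
drive_tool --pt "1 0 0 0 0 0 -0.03" --pt "1 0 0 0 0 0 -0.06" --pt "1 0 0 0 0 0 -0.06"

```text
t: 9.67
tool_pos: [0.4668, -0.1149, 0.1156]
orientation: [3.141, -0.03, -0.0]
force: [-3.6, -1.8, 2.0]
opening: 0.012
```

Run:
```python
from plant import robot
import cv2
s=robot.read_state();print(s['tool_pos'],s['orientation'],s['opening'],s['force'],s['wrist_torque'],s['q'][5])
c=robot.read_camera("wrist");cv2.imwrite("pics/w5.png",c["image"][:,:,::-1])
```

```text
[ 0.4667972  -0.11492597  0.1156448 ] [ 3.14107115e+00 -3.03485182e-02 -1.08804523e-04] 0.01196172285360396 [-3.55987685 -1.82920191  2.02629263] [-0.25798146  0.58416823  0.360013  ] 1.2424040430399748
```

View pics/w5.png

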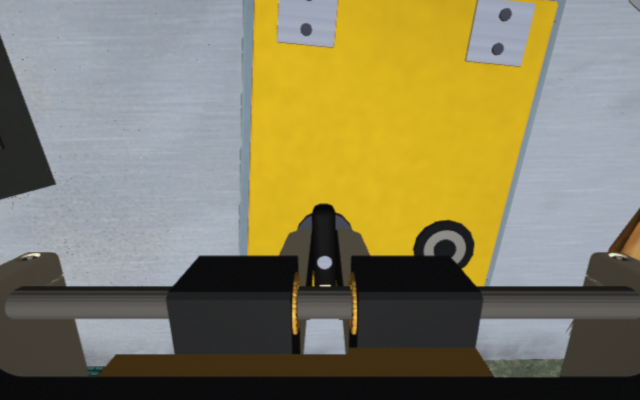

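Torque about z has jumped from 0 to 0.36 N m near the expected stop angle. I'll press slightly further to confirm it.

Request:
drive_tool --pt "1 0 0 0 0 0 -0.03" --pt "1 0 0 0 0 0 -0.03"

```text
t: 9.88
tool_pos: [0.4669, -0.1149, 0.1157]
orientation: [3.14, -0.078, 0.0]
force: [-2.2, -2.4, 0.8]
opening: 0.0123
```

Run:
```python
from plant import robot
s=robot.read_state();print(s['orientation'],s['force'],s['wrist_torque'],s['q'][5])
```

```text
[ 3.14029824e+00 -7.81030964e-02  3.73322510e-04] [-2.15109489 -2.43360836  0.81303814] [-0.32611014  0.35632013  0.40717921] 1.2727858792611586
```

Request:
drive_tool --pt "1 0 0 0 0 0 0.06" --pt "0.4 0 0 0 0 0 0.06" --pt "0.4 0 0 0 0 0 0.06" --pt "0.4 0 0 0 0 0 0.06" --pt "0.4 0 0 0 0 0 0.06" --pt "0.4 0 0 0 0 0 0.06" --pt "0.4 0 0 0 0 0 0.06" --pt "0.4 0 0 0.8 0 0 0.06" --pt "0.4 0 0 2 0 0 0.06" --pt "0.4 0 0 3.5 0 0 0.06" --pt "0.4 0 0 5 0 0 0.06" --pt "0.4 0 0 6 0 0 0.06" --pt "0.4 0 0 6 0 0 0.06" --pt "0.4 0 0 6 0 0 0.06" --pt "0.4 0 0 6 0 0 0.06"

```text
t: 11.13
tool_pos: [0.4666, -0.1147, 0.2649]
orientation: [-3.141, -0.014, 0.001]
force: [-0.2, -0.9, 0.3]
opening: 0.056
```

Run:
```python
from plant import robot
import cv2,pickle
s=robot.read_state();c=robot.read_camera("wrist");pickle.dump((s,c),open("w6.pkl","wb"));print(s['tool_pos'],s['orientation'],s['opening'],s['force'])
cv2.imwrite("pics/w6.png",c["image"][:,:,::-1])
c=robot.read_camera("scene")["image"][:,:,::-1];cv2.imwrite("pics/s6full.png",c)
cv2.imwrite("pics/s6.png",cv2.resize(c[130:330,180:430],None,fx=3,fy=3,interpolation=cv2.INTER_CUBIC))
c=cv2.imread("pics/scene0.png")
cv2.imwrite("pics/s6_0.png",cv2.resize(c[130:330,180:430],None,fx=3,fy=3,interpolation=cv2.INTER_CUBIC))
```

```text
[ 0.46661163 -0.11466523  0.26488475] [-3.14131190e+00 -1.36972422e-02  9.55679046e-04] 0.055996587334141465 [-0.20008127 -0.8943168   0.31930735]
```

View pics/w6.png

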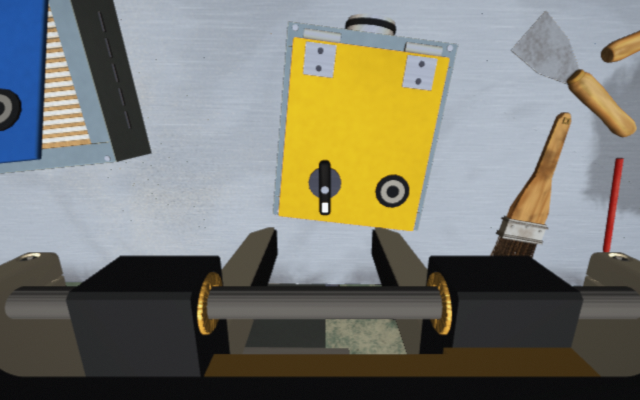

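View pics/s6.png

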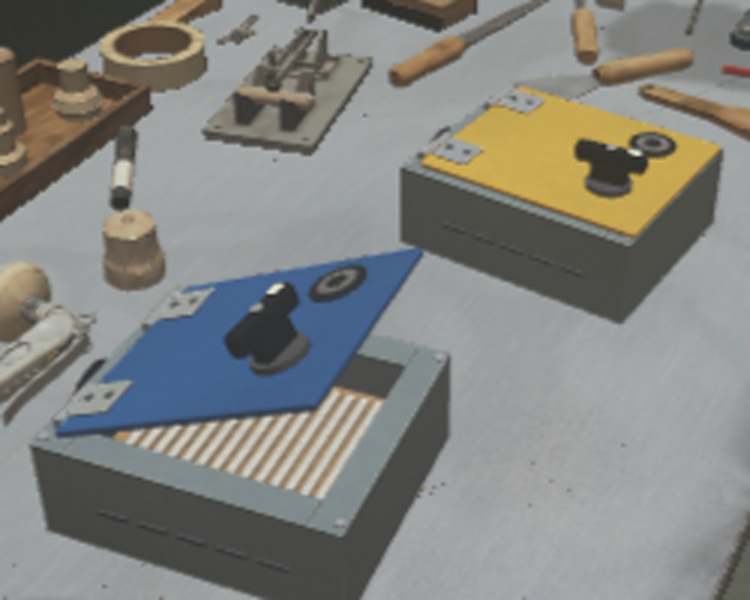

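View pics/s6_0.png

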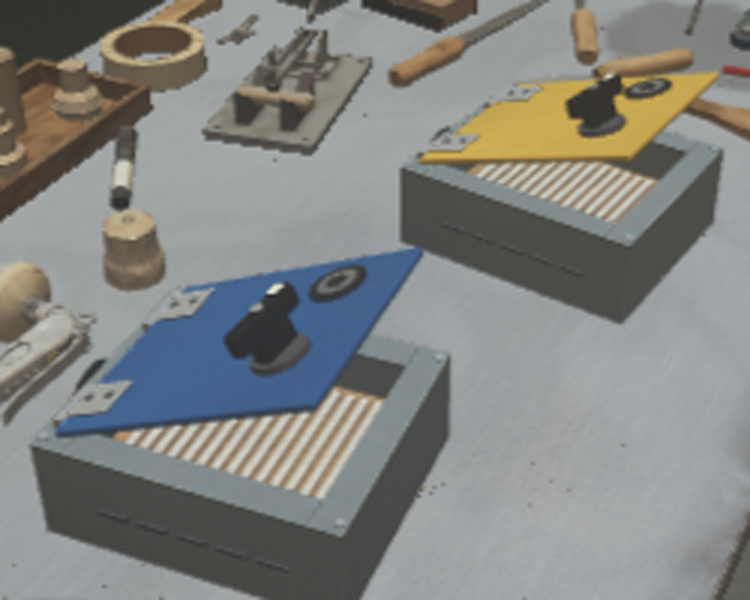

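The wing points at 1.45 rad in the box frame, which is the stop. The hatch is flat, and the blue box matches its first picture. I'll hand in.

Run:
```python
from plant import robot
import cv2
a=cv2.imread("pics/scene0.png")[200:335,185:335].astype(int);b=cv2.imread("pics/s6full.png")[200:335,185:335].astype(int)
print(abs(a-b).max(),abs(a-b).mean())
print(robot.close_job())
```

```text
6 0.40571193415637863
the job is handed in; nothing more can be done
None
```

The yellow hatch is fully shut and its knob is turned clockwise to the stop. I handed the job in at about 11 s, with the gripper open and about 150 mm above the knob.

- **Hatch:** I pressed on the rubber pad until it stopped hard at 28 N, with the fingertips at z = 83.5 mm, the expected shut height. It still lay flat in the last pictures.
- **Knob:** I gripped the wing, with the opening at 12 mm as expected, and turned it from about 0.17 rad. The twist on the wrist rose to about 0.4 N m as it reached the stop. After release, the last wrist picture puts the wing at about 1.45 rad, the stated stop, with the white end to the front. I could not see the tongue itself.
- **Blue box:** Untouched. Its part of the scene picture differs from the first one only by noise, at most 6 grey levels.
- **Measurements that disagreed:** The first camera fits put the knob's starting angle at -0.07 to 0.07 rad, and the closer view gave 0.17, which I used. The hatch edges also appeared about 5 mm further forward than I had assumed. Neither affected the result.

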